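Lay tool cartons on the squaring jig and wind in the fence

ROBOT

A 6-joint arm with a two-finger parallel gripper is mounted at the origin on the work surface. World frame = base frame: x ahead of the robot, y to its left, z up, the work surface at z = 0. Lengths are in mm, angles in degrees, forces in N, time in s.
With the tool pointing down it reaches from about 350 to 850 mm from the base axis. Payload 8.1 kg.
Tool frame: the origin (TCP) lies midway between the tips of the shut fingers; the grasp point (between the pads) lies 19 mm behind it (r.grasp_offset is the distance from the TCP to the grasp point, in mm); z points along the fingers, x is the direction in which the jaws open and shut, and the axes are right-handed (so a half turn about z gives the same grasp; the last joint's range is limited). The gripper opens to 85 mm and grips with 20 to 120 N. Pads are 22 mm wide; open, the fingers measure 114 mm over their backs; the gripper's body (76 mm by 85 mm) begins 54 mm behind the grasp point. The pads swing forward as they close: fully open they stand 13 mm farther back than shut.
Start: joints at [-78.289, 7.471, 85.268, -0, 87.261, -4.893], TCP at [171.477, -574.979, 231.292] pointing down, gripper open.
Joint ranges: [-169.43, 169.43], [-51.17, 129.36], [1.28, 143.12], [-76.62, 256.62], [0, 156.53], [-152.29, 152.29]. Speed limits (degrees/s): [136.94, 136.94, 159.86, 180, 180, 180].

INTERFACE

Orientations are given as [roll, pitch, yaw] about the fixed x, y, z axes, in that order (R = Rz(yaw) Ry(pitch) Rx(roll)).
In Python, from bench import r, optics, hand_in gives the robot as it stands.
- The arm moves only by the shell command python3 -m pendant 'ROWS' [FORCE]. ROWS is JSON, a list of rows, each a list of 5 numbers: the opening, from 0 (shut) to 1 (fully open), then the shift along the tool's x, y, z in mm, then the turn about the tool's z in degrees. A call has 1 to 10 rows; each row shifts and turns the commanded pose from where the row before left it, along the tool's axes as they then stand; what a row does not reach is not made up. A row lasts 1/10 s, in which the tool goes at most 50 mm and 8.59 degrees, less where a joint would pass 70% of its speed; a pose out of reach is approached as far as the arm can. A call with a gripper value outside its range is refused whole. The fingers move at their own pace and stop on an object; FORCE is the grip in N (left out, the last holds). Time passes only in rows, so rows that do not move let the fingers close. It gives the time, the measured TCP pose, the force and the opening at its end, in the units of the state.
- r.sense(): the state, without advancing time (a new reading comes with each control period).
- optics.snapshot(name): name is "scene" or "top"; returns (picture, depth): 400x640x3 uint8, blue, green, red; 400x640 float32, mm along the optical axis (not along the pixel's ray), 0 where there is no reading.
- optics.camera_params(name): a dict with "camera_matrix" (3x3 intrinsics, pixels), "k1" (the pictures are not rectified: a ray, as slopes to the right and down, at radius r is drawn at 1 + k1 r^2 times it, then the intrinsics apply), "eye" and "orientation" of the camera in the world. Camera axes: x right, y down, z forward; pixel columns grow to the right and rows downward; lengths in mm; the calibration is good to about 2 mm. A picture is of the moment at which its call begins. camera_params takes no time and is no camera call.
- hand_in(): hands the job in, once; it reports no verdict.
Trained networks look in the newest picture that a camera, given by its name, has taken for a name from the list of things; names that differ only in an ending like _2 or _b are one class to them, and where a whole thing is asked for, a point or a joint stands for the part that bears it (a point fixed in the world has none). Each returns a list of dicts, best first, with "score" (0 to 1); they miss things now and then, are a little off and sometimes report something else, mostly with a low value. They report only what shows in the picture. A call takes as long as a camera call.
- optics.search_frame(camera, query): "at" ([x, y, z] in mm, in world coordinates, good to about 4 mm: the middle of the surface that is visible of it).
The state is a dict: "time": time; "joint_pos": joint angles; "qd": joint speeds; "joint_efforts": joint torques, N m; "tool_pos": TCP position; "tcp_rot": TCP orientation; "ft_force": force on the tool from outside, world axes, zero at the start; "wrist_torque": the same for the moment, N m; "finger_gap": finger opening in mm.
Only numpy, scipy, OpenCV 4.12 (cv2) and the standard library are available. Lean on these libraries where they do the work, as an engineer would, in place of code of your own. Each camera call takes 0.05 s, during which the arm holds its last target. There are 200 camera calls.

TASK

Get the squaring jig ready: wind its fence fully back with the handwheel and put whatever bit cases were left on the deck into the grey tray. Then tip every standing carton backwards onto the raised deck, foot square against the deck's near edge and top pushed away from you, so that all lie flat on their backs side by side, label up; cartons may be slid or lifted just clear of the table, but not carried up in the air. Last, wind the fence forward until it touches its stop and every carton's top end rests squarely against it, and leave the oil bottle, tape roll and mug alone.

Things in the scene. Friction and masses are not known exactly. Their poses are not given: they have to be found in the camera images.
- jig: Fixed jig. Origin: middle of the near lower edge of its deck, at table height; x over the deck away from the robot, y left along the edge. Deck: flat slab 15 mm thick, x 0 to 245, y -190 to 190 mm; its near edge is the 15 mm step that blocks a carton's foot. Gearbox under the handwheel: 110 (x) x 100 (y) x 70 mm high, centre x 75, y -270. Place and yaw vary.
- fence (a joint): Slide of the fence in m: 0 fully back, 0.060 forward on its stop. Steel plate 340 mm long (along jig y, centred), 14 thick, 2 to 47 mm above the deck; its robot-side face is at jig x = 190 mm minus this value. Pushes lying cartons towards the robot. Starts 33 to 54 mm forward. Driven only by the handwheel; stays where it is left.
- wheel (a joint): Angle of the handwheel in rad, from 0 (fence fully back) to 18.85 (fence fully forward); grows clockwise seen from above, 20 mm of fence per turn. Turns easily (about 0.1 N m) and stays where it is left.
- wheel_axis (a point): Fixed point on the handwheel's upright axis, 129 mm above the table, level with the middle of the crank handle. The wheel is a flat spoked wheel, 124 mm in diameter, its rim's top 98 mm above the table.
- crank_mid (a point): Middle of the crank handle: an upright black round grip, 18 mm in diameter and 50 mm tall (99 to 149 mm above the table), 50 mm from the wheel's axis, which spins freely on its own pin, so that a hand holding it need not turn. This point lies 30 mm above the grip's foot, 129 mm above the table.
- carton0_mid (a point): Tall closed cardboard carton, white label on its front: 52 mm deep (x), 88 wide (y), 176 tall (z), 0.3 to 0.55 kg. This point is its centre, 88 mm up. Starts upright on the table, front (-x, label) roughly towards the robot. Lying on its back, its x axis points down and its z axis (top end) away from the robot. One of the three may be absent (None from the start).
- carton1_mid (a point): Tall closed cardboard carton, white label on its front: 52 mm deep (x), 88 wide (y), 176 tall (z), 0.3 to 0.55 kg. This point is its centre, 88 mm up. Starts upright on the table, front (-x, label) roughly towards the robot. Lying on its back, its x axis points down and its z axis (top end) away from the robot. One of the three may be absent (None from the start).
- carton2_mid (a point): Tall closed cardboard carton, white label on its front: 52 mm deep (x), 88 wide (y), 176 tall (z), 0.3 to 0.55 kg. This point is its centre, 88 mm up. Starts upright on the table, front (-x, label) roughly towards the robot. Lying on its back, its x axis points down and its z axis (top end) away from the robot. One of the three may be absent (None from the start).
- fence_face (a point): Middle of the fence's robot-side face, 39.5 mm above the table; x as the jig's x. Moves with the fence.
- oil: Bystander: oil bottle 56 mm in diameter, 150 mm tall, origin at its underside's centre. Leave alone.
- tape: Bystander: roll of clear tape lying flat, 100 mm in diameter, 48 mm high, origin at its underside's centre. Leave alone.
- mug: Bystander: white mug 76 mm in diameter, 90 mm tall, handle at its +y side, origin at its underside's centre. Leave alone.
- tray: Grey open tray fixed to the table, 200 mm (x) x 130 mm (y) x 45 mm high, walls 4 mm. Origin at its underside's centre. Place and yaw vary.
- bitcase0_mid (a point): Bit case left on the deck: black plastic box 70 mm (x) x 40 mm (y) x 32 mm high (z), 0.12 kg. This point is its centre, 16 mm above its underside. Starts flat on the deck at any yaw. One of the two may be absent (None from the start).
- bitcase1_mid (a point): Bit case left on the deck: black plastic box 70 mm (x) x 40 mm (y) x 32 mm high (z), 0.12 kg. This point is its centre, 16 mm above its underside. Starts flat on the deck at any yaw. One of the two may be absent (None from the start).

How it is judged:
By the outcome, as a careful person would: the job done as asked, in the order asked, and still so for the second after the job is handed in, with the robot touching nothing.
Of carton0, carton1, carton2 only 2 to 3 are there at a start; the rules pass over those that are not, and their reading is None.
Of bitcase0, bitcase1 only 1 to 2 are there at a start; the rules pass over those that are not, and their reading is None.
At some moment in a run one of bitcase0, bitcase1 may be knocked a few centimetres aside while the robot is not near it.
Once in a run the grip may slacken for a moment while it holds something.
It also fails if it takes over 210 s, if anything falls off the work surface, if the arm or the gripper's body presses on something with over 40 N, if the wrist force passes 120 N, or if a joint passes its speed limit or range.

## Working session

There is one attempt and no reset: what is moved stays moved. The work goes in short steps, Python scripts to look and compute and a shell command to move; the robot and the scene stay as the last step left them, time stands still between calls to the robot, and variables do not carry over. Pictures are saved under pics/ and viewed, about 12 in all and at most 16, crops included, and the job is handed in when it is done.

```bash
ls; mkdir -p pics
cat > h.py <<'E'
import numpy as np, cv2
from bench import r, optics
from scipy.spatial.transform import Rotation as R
def cam(n):
    p=optics.camera_params(n); return p
def snap(n,f=None):
    im,d=optics.snapshot(n)
    if f: cv2.imwrite('pics/'+f,im)
    return im,d
def world(n,d):
    p=cam(n);K=np.array(p['camera_matrix'],float);k=p['k1']
    v,u=np.mgrid[:400,:640]
    pts=np.stack([u,v],-1).reshape(-1,1,2).astype(float)
    q=cv2.undistortPoints(pts,K,np.array([k,0,0,0,0.])).reshape(400,640,2)
    P=np.dstack([q*d[...,None],d])
    o=np.array(p['orientation'],float)
    M=o if o.shape==(3,3) else R.from_euler('xyz',o,degrees=True).as_matrix()
    return P@M.T+np.array(p['eye'])
E
python3 - <<'E'
from h import *
print(cam('scene'),cam('top')); print(r.sense())
for n in('scene','top'):
    im,d=snap(n,n+'0.png'); np.save(n+'0.npy',d)
    W=world(n,d); print(W[200,320],W[300,320],W[350,100])
    for q in('carton0_mid','bitcase0_mid','crank_mid','fence_face','jig','tray','oil','tape','mug','wheel'):
        print(n,q,[(round(x['score'],2),np.round(x['at']).tolist()) for x in optics.search_frame(n,q)])
E
```

```text
pics
{'camera_matrix': array([[514.56337439,   0.        , 328.23609322],
       [  0.        , 514.56337439, 203.78662738],
       [  0.        ,   0.        ,   1.        ]]), 'k1': -0.11558127678474811, 'eye': array([1591.6927975 ,  367.65824248,  865.12799591]), 'orientation': array([-124.72519031,   -0.39187671,  111.0263241 ])} {'camera_matrix': array([[371.74194899,   0.        , 327.17339808],
       [  0.        , 371.74194899, 196.149014  ],
       [  0.        ,   0.        ,   1.        ]]), 'k1': 0.0002600012639497119, 'eye': array([ 367.68315354,   12.35438756, 1246.51302193]), 'orientation': array([-169.67550934,   -0.76977287,  -91.62106111])}
{'time': 0.0, 'joint_pos': array([-7.82869013e+01,  7.51296569e+00,  8.53293543e+01, -2.37274422e-03,
        8.72623035e+01, -4.89464880e+00]), 'qd': array([ 0.04130243, -0.03565579, -0.07875281, -0.00048826, -0.04146331,
        0.05935421]), 'joint_efforts': array([-6.33993786e-04, -5.69403434e+01, -5.00554812e+01, -4.21210198e-04,
        1.41408242e-02, -7.06241440e-05]), 'tool_pos': array([ 171.36919598, -574.43033619,  23
[... 827 characters left out ...]
ug [(0.66, [439.0, -308.0, 57.0])]
scene wheel [(0.56, [649.0, -204.0, 93.0])]
[578.60069391  13.93654014  17.13845155] [2.52676222e+02 2.21259699e+01 2.16641987e-01] [ 1.20969243e+02  7.17666975e+02 -5.45315452e-01]
top carton0_mid [(0.75, [449.0, -17.0, 171.0])]
top bitcase0_mid [(0.68, [690.0, 19.0, 12.0]), (0.59, [630.0, -42.0, 46.0])]
top crank_mid [(0.49, [641.0, -248.0, 147.0])]
top fence_face [(0.73, [723.0, 30.0, 56.0])]
top jig [(0.91, [689.0, 21.0, 11.0])]
top tray [(0.73, [529.0, 448.0, 7.0])]
top oil [(0.7, [480.0, -414.0, 96.0])]
top tape [(0.9, [641.0, -411.0, 47.0])]
top mug [(0.73, [420.0, -326.0, 34.0])]
top wheel [(0.95, [640.0, -195.0, 98.0]), (0.49, [689.0, 15.0, 14.0])]
```

View pics/scene0.png

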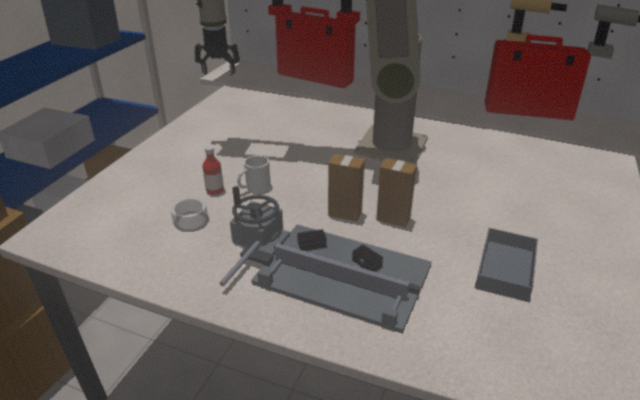

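View pics/top0.png

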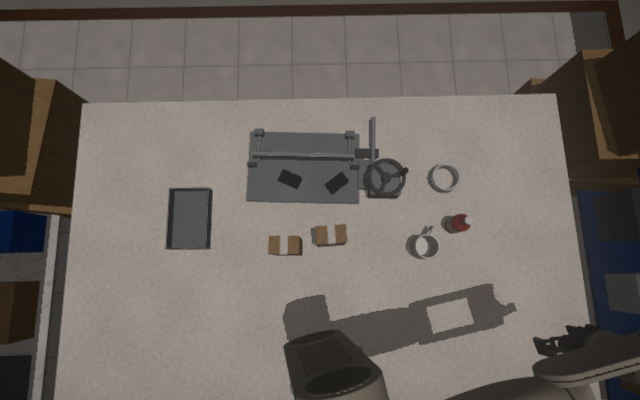

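Both pictures show two cartons (top px (284,245), (330,235)), two bit cases ((290,179), (337,183)), the crank at (405,171) and the tray at (190,218). Next I measure them from the depth.

```bash
cat > meas.py <<'E'
from h import *
def rect(W,zlo,zhi,box,n=25):
    m=(W[...,2]>zlo)&(W[...,2]<zhi)&(W[...,0]>box[0])&(W[...,0]<box[1])&(W[...,1]>box[2])&(W[...,1]<box[3])
    k,lab,st,c=cv2.connectedComponentsWithStats(m.astype(np.uint8),connectivity=8)
    out=[]
    for i in range(1,k):
        if st[i,4]<n: continue
        P=W[lab==i]; (cx,cy),(w,h),a=cv2.minAreaRect(P[:,:2].astype(np.float32))
        if w<h: w,h,a=h,w,a+90
        out.append((st[i,4],[round(cx,1),round(cy,1),round(float(np.median(P[:,2])),1)],round(w),round(h),round((a+90)%180-90,1)))
    return out
E
python3 - <<'E'
from meas import *
d=np.load('top0.npy'); W=world('top',d)
for nm,a in dict(cart=(165,185,350,600,-150,200),bits=(38,54,550,700,-170,200),fence=(57,68,600,800,-200,250),
  crank=(135,160,550,800,-330,-150),wheel=(88,104,550,800,-330,-120),deck=(8,22,500,900,-220,300),tray=(35,52,400,650,350,560),mug=(70,110,350,500,-400,-250),oil=(60,170,400,600,-480,-370),tape=(30,60,550,750,-480,-350)).items():
    print(nm,rect(W,a[0],a[1],a[2:]))
# deck near edge fit
m=(W[...,2]>8)&(W[...,2]<22)&(W[...,0]>500)&(W[...,0]<650)
xs=[];ys=[]
for u in range(250,356,5):
    v=np.where(m[:,u])[0].max(); P=W[v,u]; xs.append(P[0]);ys.append(P[1])
print(np.round(xs),np.polyfit(ys,xs,1), min(ys),max(ys))
E
```

```text
cart [(np.int32(563), [451.6, -16.1, 175.9], 88, 53, -87.7), (np.int32(584), [423.9, 120.0, 175.9], 87, 51, 88.5)]
bits [(np.int32(256), [650.5, 111.7, 46.5], 69, 42, 66.2), (np.int32(255), [631.7, -44.0, 46.7], 70, 41, -54.4)]
fence [(np.int32(438), [725.6, 66.3, 61.4], 338, 16, 87.1)]
crank [(np.int32(33), [641.5, -249.0, 148.0], 16, 14, 85.8)]
wheel [(np.int32(541), [634.5, -199.7, 96.1], 119, 119, -2.4)]
deck [(np.int32(4428), [694.1, 60.5, 14.7], 394, 245, 87.5), (np.int32(1677), [782.9, 65.4, 14.8], 307, 72, 87.3)]
tray [(np.int32(369), [526.7, 444.4, 43.0], 199, 132, -0.9)]
mug [(np.int32(200), [417.5, -323.0, 86.3], 95, 75, -57.2)]
oil [(np.int32(329), [481.9, -424.3, 104.0], 55, 47, 16.7)]
tape [(np.int32(386), [642.5, -411.2, 46.7], 100, 98, -57.4)]
[583. 581. 582. 580. 580. 580. 578. 576. 576. 574. 574. 574. 573. 573.
 572. 572. 572. 569. 568. 567. 567. 566.] [4.70134113e-02 5.70833332e+02] -103.42823504185779 249.66603455159358
```

```bash
cat >> meas.py <<'E'
J0=np.array([574.8,73.7]); YAW=-2.8
JR=R.from_euler('z',YAW,degrees=True).as_matrix()[:2,:2]
def tojig(p): return JR.T@(np.array(p)[:2]-J0)
def toworld(q): return JR@np.array(q)+J0
def go(q,z):  # shift in tool axes to jig point q, height z
    s=r.sense(); t=s['tool_pos']; M=R.from_euler('xyz',s['tcp_rot'],degrees=True).as_matrix()
    return np.round(M.T@(np.append(toworld(q),z)-t),1)
def st():
    s=r.sense(); t=s['tool_pos']
    print('t',round(s['time'],1),'jig',np.round(tojig(t),1),'z',round(t[2],1),'yaw',round(s['tcp_rot'][2],2),'F',np.round(s['ft_force'],1),'gap',round(s['finger_gap'],1))
E
python3 -m pendant '[[1,0,0,0,-7.84],[1,0,0,0,-7.84],[1,0,0,0,-7.84],[1,0,0,0,-7.84],[1,0,0,0,-7.84],[1,0,0,0,-7.84],[1,0,0,0,-7.84],[1,0,0,0,-7.84],[1,0,0,0,-7.84]]' 40
python3 - <<'E'
from meas import *
st(); print(go(tojig([641.5,-249]),230))
for n,p in dict(c0=(451.6,-16.1),c1=(423.9,120),b0=(650.5,111.7),b1=(631.7,-44),crank=(641.5,-249),fence=(725.6,66.3),wheel=(634.5,-199.7),tray=(526.7,444.4)).items(): print(n,np.round(tojig(p),1))
E
```

```text
time: 2.0
tool_pos: [171.5, -575.0, 231.3]
tcp_rot: [-180.0, 0.0, -2.5]
ft_force: [-0.4, -0.5, -0.3]
finger_gap: 85.6
t 2.0 jig [-371.1 -667.6] z 231.3 yaw -2.51 F [-0.4 -0.5 -0.3] gap 85.6
[ 455.3 -346.2    1.3]
c0 [-118.7  -95.7]
c1 [-153.    38.9]
b0 [73.8 41.7]
b1 [  62.6 -114.8]
crank [  82.4 -319.1]
fence [151.  -0.]
wheel [  73.  -270.2]
tray [-66.2 367.9]
```

```bash
python3 -m pendant '[[1,38,-29,0,0],[1,38,-29,0,0],[1,38,-29,0,0],[1,38,-29,0,0],[1,38,-29,0,0],[1,38,-29,0,0],[1,38,-29,0,0],[1,38,-29,0,0],[1,38,-29,0,0],[1,38,-29,0,0]]'
python3 -m pendant '[[1,38,-29,0,0],[1,38,-28,0,0],[1,0,0,0,0],[1,0,0,0,0]]'
python3 - <<'E'
from meas import *
st(); print(go([82.4,-319.1],110))
E
```

```text
time: 3.0
tool_pos: [566.9, -302.8, 231.4]
tcp_rot: [180.0, -0.0, -2.8]
ft_force: [0.3, -0.1, 0.9]
finger_gap: 85.4
time: 3.4
tool_pos: [644.7, -249.9, 230.4]
tcp_rot: [-180.0, 0.1, -2.7]
ft_force: [-0.4, 0.1, -0.1]
finger_gap: 85.3
t 3.4 jig [  85.6 -319.8] z 230.4 yaw -2.7 F [-0.4  0.1 -0.1] gap 85.3
[ -3.   -0.6 120.4]
```

```bash
python3 -m pendant '[[1,-3,0,30,0],[1,0,0,30,0],[1,0,0,30,0],[1,0,0,30,0],[0,0,0,0,0],[0,0,0,0,0],[0,0,0,0,0],[0,0,0,0,0],[0,0,0,0,0],[0,0,0,0,0]]' 40
python3 - <<'E'
from meas import *
st()
c=np.array([75,-270.]); t=tojig(r.sense()['tool_pos']); o=t-c; print(o,np.hypot(*o),np.degrees(np.arctan2(o[1],o[0])))
a0=-81.5
for k in range(29):
    a=np.radians(a0+30*k); b=np.radians(a0+30*(k+1)); dx=50*(np.cos(b)-np.cos(a)); dy=50*(np.sin(b)-np.sin(a)); 
    if k<12: print(k,round(dx,1),round(-dy,1))
E
```

```text
time: 4.4
tool_pos: [642.4, -251.6, 113.9]
tcp_rot: [179.9, -0.2, -2.8]
ft_force: [-1.2, -0.3, 6.7]
finger_gap: 17.1
t 4.4 jig [  83.4 -321.6] z 113.9 yaw -2.83 F [-1.2 -0.3  6.7] gap 17.1
[  8.365342   -51.59496275] 52.26872036290191 -80.79049775255686
0 23.7 -10.3
1 15.4 -20.8
2 2.9 -25.7
3 -10.3 -23.7
4 -20.8 -15.4
5 -25.7 -2.9
6 -23.7 10.3
7 -15.4 20.8
8 -2.9 25.7
9 10.3 23.7
10 20.8 15.4
11 25.7 2.9
```

```bash
python3 -m pendant '[[0,0,0,-4,0],[0,23.7,-10.3,0,0],[0,15.4,-20.8,0,0],[0,2.9,-25.7,0,0],[0,-10.3,-23.7,0,0],[0,-20.8,-15.4,0,0],[0,-25.7,-2.9,0,0],[0,0,0,0,0]]'
python3 - <<'E'
from meas import *
st(); snap('top','top1.png')
c=np.array([75,-270.]); t=tojig(r.sense()['tool_pos']); o=t-c; print(o,np.hypot(*o),np.degrees(np.arctan2(o[1],o[0])))
im,d=optics.snapshot('top'); print(rect(world('top',d),57,68,(600,800,-200,250)))
E
```

```text
time: 5.2
tool_pos: [628.1, -152.1, 114.3]
tcp_rot: [179.9, 0.2, -2.8]
ft_force: [-0.3, -7.0, -7.2]
finger_gap: 16.7
t 5.2 jig [  64.3 -223. ] z 114.3 yaw -2.84 F [-0.3 -7.  -7.2] gap 16.7
[-10.00852359  47.12669503] 48.1777534656157 101.99003697851984
[(np.int32(438), [736.2, 65.9, 61.5], 338, 16, 87.2)]
```

```bash
python3 -m pendant '[[0,-23.7,10.3,0,0],[0,-15.4,20.8,0,0],[0,-2.9,25.7,0,0],[0,10.3,23.7,0,0],[0,20.8,15.4,0,0],[0,25.7,2.9,0,0],[0,23.7,-10.3,0,0],[0,15.4,-20.8,0,0],[0,2.9,-25.7,0,0],[0,-10.3,-23.7,0,0]]'
python3 -m pendant '[[0,-20.8,-15.4,0,0],[0,-25.7,-2.9,0,0],[0,-23.7,10.3,0,0],[0,-15.4,20.8,0,0],[0,-2.9,25.7,0,0],[0,10.3,23.7,0,0],[0,20.8,15.4,0,0],[0,25.7,2.9,0,0],[0,0,0,0,0]]'
python3 - <<'E'
from meas import *
st()
c=np.array([73.9,-272.3]); t=tojig(r.sense()['tool_pos']); o=t-c; print(o,np.hypot(*o),np.degrees(np.arctan2(o[1],o[0])))
im,d=optics.snapshot('top'); R_=rect(world('top',d),57,68,(600,800,-200,250)); print(R_,[tojig(x[1]) for x in R_])
E
```

```text
time: 6.3
tool_pos: [677.5, -171.5, 114.6]
tcp_rot: [180.0, 0.0, -2.8]
ft_force: [-13.8, -12.4, 3.4]
finger_gap: 16.6
time: 7.2
tool_pos: [643.3, -251.1, 115.3]
tcp_rot: [-180.0, -0.1, -2.8]
ft_force: [0.7, -1.0, 0.3]
finger_gap: 16.8
t 7.2 jig [  84.3 -321.1] z 115.3 yaw -2.83 F [ 0.7 -1.   0.3] gap 16.8
[ 10.39743849 -48.79226905] 49.88779656258579 -77.97043049336106
[(np.int32(444), [765.8, 64.0, 61.6], 337, 17, 87.3)] [array([191.245815 ,  -0.3581135])]
```

```bash
python3 -m pendant '[[0,23.7,-10.3,0,0],[0,15.4,-20.8,0,0],[0,2.9,-25.7,0,0],[0,-4,-12.5,0,0],[0,0,0,0,0]]'
python3 - <<'E'
from meas import *
st()
c=np.array([73.9,-272.3]); t=tojig(r.sense()['tool_pos']); o=t-c; print(o,np.hypot(*o),np.degrees(np.arctan2(o[1],o[0])))
im,d=optics.snapshot('top'); R_=rect(world('top',d),57,68,(600,800,-200,250)); print(R_,[tojig(x[1]) for x in R_])
E
```

```text
time: 7.75
tool_pos: [684.2, -183.7, 117.1]
tcp_rot: [179.9, -0.3, -2.8]
ft_force: [-0.4, 0.5, -0.0]
finger_gap: 1.4
t 7.8 jig [ 121.9 -251.7] z 117.1 yaw -2.81 F [-0.4  0.5 -0. ] gap 1.4
[47.97245431 20.59129451] 52.2049593635144 23.230539707217105
[(np.int32(431), [769.8, 63.7, 61.7], 336, 17, 87.0)] [array([195.25569448,  -0.46235626])]
```

```bash
python3 -m pendant '[[0,0,0,-40,0],[1,0,0,-40,0],[1,-40,20,0,0],[1,-40,20,0,0],[1,-40,20,0,0],[1,-40,20,0,0],[1,0,0,0,0]]'
python3 - <<'E'
from meas import *
st()
im,d=snap('top','top2.png'); W=world('top',d)
print([(x,np.round(tojig(x[1]),1)) for x in rect(W,135,160,(550,800,-330,-130),10)+rect(W,57,68,(600,800,-200,250))])
im2,d2=snap('scene'); cv2.imwrite('pics/mix.png',np.vstack([cv2.resize(im[100:230,220:460],(720,390)),cv2.resize(im2[170:310,200:440],(360,210)).repeat(1,0)[:, :].copy() if 0 else cv2.resize(im2[180:250,200:440],(720,210))]))
E
```

```text
time: 8.5
tool_pos: [513.6, -256.9, 194.8]
tcp_rot: [-180.0, 0.2, -3.0]
ft_force: [-0.1, 1.0, -1.1]
finger_gap: 85.4
t 8.5 jig [ -45.  -333.2] z 194.8 yaw -3.02 F [-0.1  1.  -1.1] gap 85.4
[((np.int32(31), [683.1, -209.1, 148.3], 16, 15, -6.3), array([ 122. , -277.2])), ((np.int32(421), [769.4, 64.0, 61.5], 337, 16, 87.2), array([194.8,  -0.2]))]
```

View pics/mix.png

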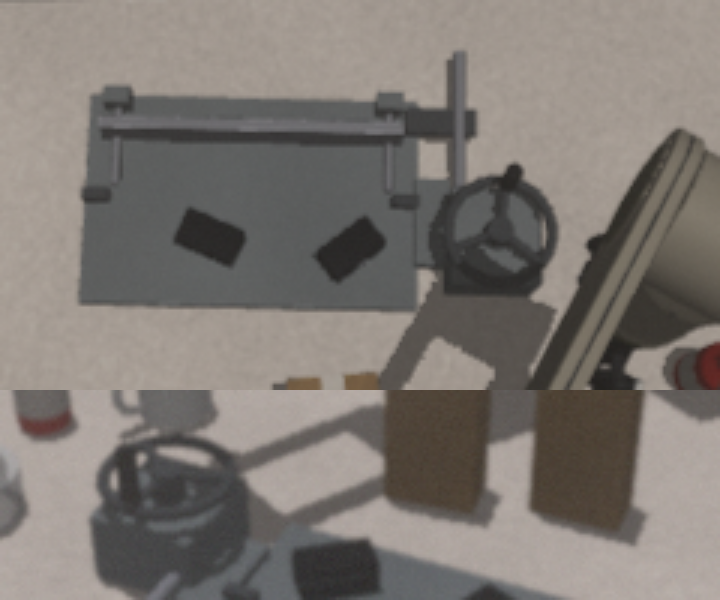

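```bash
python3 -m pendant '[[1,42,-14,0,0],[1,42,-14,0,0],[1,42,-14,0,0],[1,42,-14,0,0],[1,0,0,0,0],[1,0,0,0,0]]'
python3 - <<'E'
from meas import *
st(); print(go([123,-278.5],112))
E
```

```text
time: 9.2
tool_pos: [690.3, -206.1, 193.7]
tcp_rot: [-180.0, 0.1, -2.7]
ft_force: [-0.4, -0.2, -0.6]
finger_gap: 85.4
t 9.2 jig [ 129.  -273.8] z 193.7 yaw -2.68 F [-0.4 -0.2 -0.6] gap 85.4
[-5.9  4.8 81.7]
```

```bash
python3 -m pendant '[[1,-6,5,40,0],[1,0,0,42,0],[1,0,0,0,0],[0,0,0,0,0],[0,0,0,0,0],[0,0,0,0,0],[0,0,0,0,0],[0,0,0,0,0],[0,0,0,0,0],[0,0,0,0,0]]' 70
python3 -m pendant '[[0,0,-13,0,0],[0,0,0,0,0]]'
python3 -m pendant '[[0,-3.5,-12.6,0,0],[0,0,0,0,0]]'
python3 - <<'E'
from meas import *
st()
c=np.array([73.9,-272.3]); t=tojig(r.sense()['tool_pos']); o=t-c; print(o,np.hypot(*o),np.degrees(np.arctan2(o[1],o[0])))
im,d=optics.snapshot('top'); R_=rect(world('top',d),57,68,(600,800,-200,250)); print(R_,[tojig(x[1]) for x in R_])
E
```

```text
time: 10.2
tool_pos: [685.8, -213.2, 116.1]
tcp_rot: [179.9, -0.4, -2.8]
ft_force: [7.6, -1.6, 2.4]
finger_gap: 16.2
time: 10.4
tool_pos: [686.9, -204.3, 116.2]
tcp_rot: [179.5, -0.5, -2.9]
ft_force: [11.9, -18.6, -3.9]
finger_gap: 16.0
time: 10.6
tool_pos: [686.1, -200.7, 116.8]
tcp_rot: [178.8, -1.0, -3.2]
ft_force: [28.6, -53.3, -18.2]
finger_gap: 15.8
t 10.6 jig [ 124.5 -268.7] z 116.8 yaw -3.18 F [ 28.6 -53.3 -18.2] gap 15.8
[50.63566597  3.64544622] 50.76672085292727 4.117827533142712
[(np.int32(424), [770.2, 63.7, 61.4], 336, 17, 87.1)] [array([195.65521693,  -0.44281636])]
```

```bash
python3 -m pendant '[[0,3.5,12.6,0,0],[0,-1.5,7,0,0],[0,0,0,0,0]]'
python3 - <<'E'
from meas import *
st()
E
python3 -m pendant '[[1,0,0,0,0],[1,0,0,0,0],[1,0,0,0,0],[1,0,0,-40,0],[1,0,0,-40,0],[1,0,0,-40,0],[1,0,0,0,0]]'
python3 - <<'E'
from meas import *
st()
im,d=optics.snapshot('top'); W=world('top',d)
for a in ((57,68,600,800,-200,250),(135,160,550,800,-330,-130),(38,54,550,700,-170,200)):print([(x,np.round(tojig(x[1]),1)) for x in rect(W,a[0],a[1],a[2:],10)])
E
```

```text
time: 10.95
tool_pos: [686.2, -209.1, 117.0]
tcp_rot: [179.8, -0.7, -2.9]
ft_force: [15.7, -4.9, 0.3]
finger_gap: 16.1
t 10.9 jig [ 125.1 -277.1] z 117.0 yaw -2.91 F [15.7 -4.9  0.3] gap 16.1
time: 11.65
tool_pos: [684.8, -207.4, 242.2]
tcp_rot: [179.8, -0.6, -2.8]
ft_force: [0.9, -0.6, 0.8]
finger_gap: 85.3
t 11.7 jig [ 123.6 -275.3] z 242.2 yaw -2.81 F [ 0.9 -0.6  0.8] gap 85.3
[((np.int32(427), [769.6, 63.4, 61.4], 336, 16, 87.1), array([195.1,  -0.8]))]
[((np.int32(31), [682.9, -209.2, 146.9], 16, 15, -1.8), array([ 121.8, -277.3]))]
[((np.int32(257), [650.2, 112.3, 46.3], 70, 41, 65.3), array([73.4, 42.2])), ((np.int32(258), [631.2, -44.1, 46.6], 70, 42, -55.0), array([  62.1, -114.9]))]
```

```bash
python3 -m pendant '[[0,0,40,0,0],[0,0,0,0,0],[0,0,0,42,0],[0,0,0,42,0],[0,0,0,42,0],[0,0,-10,0,0],[0,0,-8,0,0],[0,0,0,0,0]]'
python3 -m pendant '[[0,0,-5,0,0],[0,0,0,0,0]]'
python3 -m pendant '[[0,0,-5,0,0],[0,0,0,0,0]]'
python3 -m pendant '[[0,0,-5,0,0],[0,0,0,0,0]]'
```

```text
time: 12.5
tool_pos: [680.4, -226.9, 106.7]
tcp_rot: [-179.9, 0.1, -2.8]
ft_force: [0.5, -0.1, 0.7]
finger_gap: -0.2
time: 12.7
tool_pos: [681.2, -223.0, 107.7]
tcp_rot: [180.0, -0.0, -2.8]
ft_force: [-0.2, -1.0, 0.3]
finger_gap: -0.4
time: 12.9
tool_pos: [681.3, -221.6, 108.0]
tcp_rot: [179.7, -0.1, -2.9]
ft_force: [1.1, -13.1, -1.8]
finger_gap: 0.2
time: 13.1
tool_pos: [681.3, -220.7, 108.3]
tcp_rot: [179.4, -0.1, -3.1]
ft_force: [2.1, -26.7, -4.1]
finger_gap: 0.1
```

```bash
python3 -m pendant '[[0,0,25,0,0],[0,0,0,-50,0],[0,0,0,-30,0],[1,-20,-40,0,-7.6],[1,-20,-40,0,-7.6],[1,0,-45,0,-7.6],[1,0,-45,0,-7.6],[1,0,0,0,-7.4],[1,0,0,0,0],[1,0,0,0,0]]' 40
python3 - <<'E'
from meas import *
st(); print(go([62.5,-115.5],19))
E
```

```text
time: 14.1
tool_pos: [614.3, -73.4, 187.7]
tcp_rot: [180.0, -0.0, 34.7]
ft_force: [-0.5, -1.5, 1.1]
finger_gap: 85.3
t 14.1 jig [  46.6 -145. ] z 187.7 yaw 34.74 F [-0.5 -1.5  1.1] gap 85.3
[ 30.5 -13.8 168.7]
```

```bash
python3 -m pendant '[[1,30.5,-14,40,0],[1,0,0,40,0],[1,0,0,40,0],[1,0,0,48,0],[1,0,0,0,0],[0,0,0,0,0],[0,0,0,0,0],[0,0,0,0,0],[0,0,0,0,0],[0,0,0,0,0]]' 40
python3 -m pendant '[[0,0,0,-30,0],[0,0,0,-40,0],[0,0,0,-40,0],[0,0,0,0,7.5],[0,0,0,0,7.5],[0,0,0,0,7.5],[0,0,0,0,7.5],[0,0,0,0,4.7],[0,0,0,0,0]]'
python3 - <<'E'
from meas import *
st(); print(go(tojig([574,444.4]),130))
E
```

```text
time: 15.1
tool_pos: [633.1, -45.9, 24.8]
tcp_rot: [179.7, -0.3, 34.9]
ft_force: [0.9, -0.3, 6.8]
finger_gap: 39.2
time: 16.0
tool_pos: [630.9, -45.4, 132.7]
tcp_rot: [180.0, -0.1, 0.2]
ft_force: [0.1, -0.4, -0.8]
finger_gap: 39.3
t 16.0 jig [  61.9 -116.2] z 132.7 yaw 0.18 F [ 0.1 -0.4 -0.8] gap 39.3
[ -55.4 -490.     2.3]
```

```bash
python3 -m pendant '[[0,-5.5,-49,0,0],[0,-5.5,-49,0,0],[0,-5.5,-49,0,0],[0,-5.5,-49,0,0],[0,-5.5,-49,0,0],[0,-5.5,-49,0,0],[0,-5.5,-49,0,0],[0,-5.5,-49,0,0],[0,-5.5,-49,0,0],[0,-5.5,-49,0,0]]'
python3 -m pendant '[[0,0,0,0,0],[0,0,0,40,0],[0,0,0,40,0],[0,0,0,30,0],[0,0,0,0,0]]'
python3 - <<'E'
from meas import *
st(); print(go(tojig([574,444.4]),11))
E
```

```text
time: 17.0
tool_pos: [572.8, 446.7, 132.3]
tcp_rot: [-179.9, -0.1, 0.4]
ft_force: [1.7, -0.2, -0.6]
finger_gap: 39.0
time: 17.5
tool_pos: [570.7, 442.6, 16.6]
tcp_rot: [179.8, 0.3, 0.4]
ft_force: [-1.1, -0.6, -1.8]
finger_gap: 39.3
t 17.5 jig [-22.1 368.3] z 16.6 yaw 0.38 F [-1.1 -0.6 -1.8] gap 39.3
[ 3.4 -1.8  5.5]
```

```bash
python3 -m pendant '[[0,0,0,2,0],[0.62,0,0,0,0],[0.62,0,0,0,0],[0.62,0,0,0,0],[0.62,0,0,-40,0],[0.62,0,0,-40,0],[0.62,0,0,-40,0],[1,0,0,0,0]]'
python3 -m pendant '[[1,10,49,0,0],[1,10,49,0,0],[1,10,49,0,0],[1,10,49,0,0],[1,10,49,0,0],[1,10,49,0,0],[1,10,37,0,0],[1,0,0,0,8.2],[1,0,0,0,8.2],[1,0,0,0,8.2]]'
python3 - <<'E'
from meas import *
st(); im,d=snap('top','top3.png'); W=world('top',d); print(rect(W,25,54,(420,630,380,510)))
print([(x,np.round(tojig(x[1]),1)) for x in rect(W,38,54,(550,720,-170,250),10)]); print(go([73.6,42],19))
E
```

```text
time: 18.3
tool_pos: [576.9, 447.1, 149.4]
tcp_rot: [-179.5, -0.7, 0.3]
ft_force: [0.8, 1.5, -0.1]
finger_gap: 66.0
time: 19.3
tool_pos: [645.0, 113.1, 139.9]
tcp_rot: [-180.0, -0.1, -24.7]
ft_force: [-0.2, 0.5, 0.7]
finger_gap: 85.7
t 19.3 jig [68.2 42.8] z 139.9 yaw -24.73 F [-0.2  0.5  0.7] gap 85.7
[(np.int32(456), [526.9, 444.7, 41.0], 200, 130, -0.3), (np.int32(276), [571.0, 445.4, 35.6], 72, 41, -89.7)]
[((np.int32(141), [645.6, 102.0, 46.6], 46, 41, 64.7), array([69.3, 31.7])), ((np.int32(18), [598.1, -151.1, 43.5], 42, 16, 24.2), array([  34.3, -223.4]))]
[  5.3  -1.  120.9]
```

```bash
python3 -m pendant '[[1,5,-1,40,0],[1,0,0,40,0],[1,0,0,40,0],[1,0,0,0,0],[0,0,0,0,0],[0,0,0,0,0],[0,0,0,0,0],[0,0,0,0,0],[0,0,0,0,0]]' 40
python3 -m pendant '[[0,0,0,-30,0],[0,0,0,-40,0],[0,0,0,-40,0],[0,0,0,0,-8.2],[0,0,0,0,-8.2],[0,0,0,0,-8.3],[0,0,0,0,0]]'
python3 - <<'E'
from meas import *
st(); print(go(tojig([482,444.4]),130))
E
```

```text
time: 20.25
tool_pos: [652.0, 112.9, 22.6]
tcp_rot: [-179.8, -0.3, -24.3]
ft_force: [-0.5, -0.1, 7.0]
finger_gap: 39.1
time: 20.95
tool_pos: [649.9, 112.7, 130.3]
tcp_rot: [-180.0, -0.1, 0.5]
ft_force: [-0.3, -0.2, -1.6]
finger_gap: 39.1
t 20.9 jig [73.1 42.6] z 130.3 yaw 0.52 F [-0.3 -0.2 -1.6] gap 39.1
[-164.9 -333.2    0. ]
```

```bash
python3 -m pendant '[[0,-18,-40,0,0],[0,-18,-40,0,0],[0,-18,-40,0,0],[0,-18,-40,0,0],[0,-18,-40,0,0],[0,-18,-40,0,0],[0,-18,-40,0,0],[0,-18,-40,0,0],[0,-21,-13,0,0],[0,0,0,0,0]]'
python3 -m pendant '[[0,0,0,40,0],[0,0,0,40,0],[0,0,0,34,0],[0,0,0,3,0],[0,0,0,0,0]]'
python3 - <<'E'
from meas import *
st(); print(go(tojig([482,444.4]),14))
E
```

```text
time: 21.95
tool_pos: [479.5, 447.4, 129.4]
tcp_rot: [-180.0, 0.0, 0.3]
ft_force: [0.4, 0.7, -0.9]
finger_gap: 39.1
time: 22.45
tool_pos: [482.5, 443.5, 11.4]
tcp_rot: [179.9, 0.1, 0.2]
ft_force: [0.5, -0.1, -0.8]
finger_gap: 38.9
t 22.4 jig [-110.2  364.9] z 11.4 yaw 0.17 F [ 0.5 -0.1 -0.8] gap 38.9
[-0.5 -0.9 -2.6]
```

```bash
python3 -m pendant '[[0.62,0,0,0,0],[0.62,0,0,0,0],[0.62,0,0,0,0],[0.62,0,0,-45,0],[0.62,0,0,-45,0],[1,0,0,-45,0],[1,0,0,-45,0],[1,0,0,-45,0],[1,0,0,0,2]]'
python3 -m pendant '[[1,-8,45,0,0],[1,-8,45,0,0],[1,-8,45,0,0],[1,-8,45,0,0],[1,-8,45,0,0],[1,-8,45,0,0],[1,-8,45,0,0],[1,0,0,0,0],[1,0,0,0,0]]'
python3 - <<'E'
from meas import *
st(); im,d=snap('top','top4.png'); W=world('top',d); print(rect(W,25,54,(420,630,380,510)))
print([(x,np.round(tojig(x[1]),1)) for x in rect(W,165,185,(350,600,-170,250),10)]); print(go(tojig([423.9,120]),135))
E
```

```text
time: 23.35
tool_pos: [485.4, 447.1, 247.8]
tcp_rot: [-179.5, -0.7, -1.7]
ft_force: [1.2, 0.7, 0.5]
finger_gap: 85.7
time: 24.25
tool_pos: [417.7, 130.6, 237.9]
tcp_rot: [-180.0, -0.1, -1.8]
ft_force: [0.2, 1.6, 0.2]
finger_gap: 85.0
t 24.2 jig [-159.7   49.2] z 237.9 yaw -1.8 F [0.2 1.6 0.2] gap 85.0
[(np.int32(422), [527.2, 445.1, 41.2], 200, 130, -0.1), (np.int32(273), [571.0, 446.1, 35.4], 72, 41, 89.4), (np.int32(285), [481.6, 442.9, 35.0], 70, 40, 89.2)]
[((np.int32(560), [451.5, -16.1, 176.1], 88, 53, -87.8), array([-118.8,  -95.7])), ((np.int32(85), [422.9, 84.0, 175.7], 51, 14, -1.0), array([-152.2,    2.9]))]
[  6.3  11.4 102.7]
```

```bash
python3 -m pendant '[[1,6.5,11.5,0,0],[1,0,0,35,0],[1,0,0,35,0],[1,0,0,33,0],[1,0,0,0,0],[0,0,0,0,0],[0,0,0,0,0],[0,0,0,0,0],[0,0,0,0,0],[0,0,0,0,0]]' 30
python3 -m pendant '[[0,0,0,-2,1],[0,15,0,0,0],[0,20,0,0,0],[0,20,0,0,0],[0,20,0,0,0],[0,20,0,0,0],[0,20,0,0,0],[0,0,0,0,0],[0,0,0,0,0]]'
python3 - <<'E'
from meas import *
st()
E
```

```text
time: 25.3
tool_pos: [425.3, 120.0, 136.5]
tcp_rot: [-179.9, -0.2, -1.6]
ft_force: [-0.1, 1.6, 6.4]
finger_gap: 52.0
time: 26.2
tool_pos: [538.9, 114.3, 136.4]
tcp_rot: [180.0, -0.1, -2.7]
ft_force: [1.1, 0.2, 0.5]
finger_gap: 51.9
t 26.2 jig [-37.9  38.8] z 136.4 yaw -2.67 F [1.1 0.2 0.5] gap 51.9
```

```bash
for i in 1; do python3 -m pendant '[[0,8,0,0,0],[0,0,0,0,0]]'; python3 -m pendant '[[0,3,0,2,0],[0,0,0,0,0]]';python3 -m pendant '[[0,3,0,0,0],[0,0,0,0,0]]'; done
python3 - <<'E'
from meas import *
st()
E
```

```text
time: 26.4
tool_pos: [546.3, 114.0, 136.4]
tcp_rot: [-180.0, -0.0, -2.6]
ft_force: [-1.1, 0.5, 1.7]
finger_gap: 51.5
time: 26.6
tool_pos: [549.1, 114.1, 136.3]
tcp_rot: [-180.0, -0.0, -2.6]
ft_force: [-8.7, -1.6, 17.6]
finger_gap: 51.8
time: 26.8
tool_pos: [552.0, 114.0, 136.3]
tcp_rot: [-180.0, -0.0, -2.6]
ft_force: [-8.0, -0.7, 17.9]
finger_gap: 51.9
t 26.8 jig [-24.7  39.2] z 136.3 yaw -2.62 F [-8.  -0.7 17.9] gap 51.9
```

```bash
python3 -m pendant '[[0,1,0,-2,0],[0,0,0,0,0]]';python3 -m pendant '[[0,2,0,0,0],[0,0,0,0,0]]';python3 -m pendant '[[0,2,0,0,0],[0,0,0,0,0]]'
python3 - <<'E'
from meas import *
st()
E
```

```text
time: 27.0
tool_pos: [552.9, 113.8, 136.4]
tcp_rot: [-180.0, 0.0, -2.6]
ft_force: [-3.3, 0.4, 7.5]
finger_gap: 51.8
time: 27.2
tool_pos: [553.6, 113.9, 136.5]
tcp_rot: [-180.0, 0.2, -2.6]
ft_force: [-11.1, -0.1, 13.9]
finger_gap: 51.3
time: 27.4
tool_pos: [554.4, 113.8, 136.6]
tcp_rot: [180.0, 0.4, -2.6]
ft_force: [-17.8, 0.4, 18.5]
finger_gap: 51.6
t 27.4 jig [-22.4  39.1] z 136.6 yaw -2.64 F [-17.8   0.4  18.5] gap 51.6
```

```bash
python3 -m pendant '[[0,-2,0,0,0],[1,0,0,0,0],[1,0,0,0,0],[1,0,0,0,0],[1,0,0,0,0],[1,10,0,0,0],[1,6,0,0,0],[1,8,0,1,0],[1,8,0,2,0],[1,0,0,0,0]]'
python3 - <<'E'
from meas import *
st(); snap('scene','scene5.png')
import cv2; im=cv2.imread('pics/scene5.png'); cv2.imwrite('pics/s5c.png',cv2.resize(im[100:320,220:560],None,fx=2,fy=2))
E
```

```text
time: 28.4
tool_pos: [588.3, 111.9, 132.5]
tcp_rot: [180.0, 0.0, -2.7]
ft_force: [-2.2, -0.2, -0.8]
finger_gap: 85.5
t 28.4 jig [11.6 38.8] z 132.5 yaw -2.65 F [-2.2 -0.2 -0.8] gap 85.5
```

View pics/s5c.png

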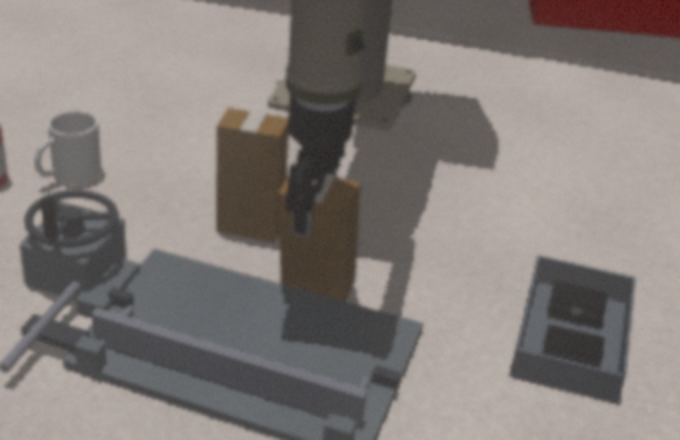

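The crop shows the carton leaning slightly at the deck edge between the fingers, with both bit cases in the tray. I keep tipping it.

```bash
python3 -m pendant '[[1,8,0,2,0],[1,8,0,2,0],[1,8,0,2,0],[1,8,0,5,0],[1,8,0,5,0],[1,5,0,5,0],[1,5,0,5,0],[1,6,0,1,0],[1,6,0,1,0]]'
python3 -m pendant '[[1,4,0,6,0],[1,0,0,0,0]]'
python3 - <<'E'
from meas import *
st(); im,d=snap('scene','scene6.png'); 
cv2.imwrite('pics/s6c.png',cv2.resize(im[140:320,250:480],None,fx=3,fy=3))
E
```

```text
time: 29.35
tool_pos: [649.4, 109.2, 104.5]
tcp_rot: [180.0, 0.0, -2.6]
ft_force: [0.9, 0.1, -0.4]
finger_gap: 85.5
time: 29.55
tool_pos: [653.2, 109.0, 97.9]
tcp_rot: [180.0, 0.1, -2.6]
ft_force: [-0.7, -0.5, 0.2]
finger_gap: 85.6
t 29.6 jig [76.5 39.1] z 97.9 yaw -2.64 F [-0.7 -0.5  0.2] gap 85.6
```

View pics/s6c.png

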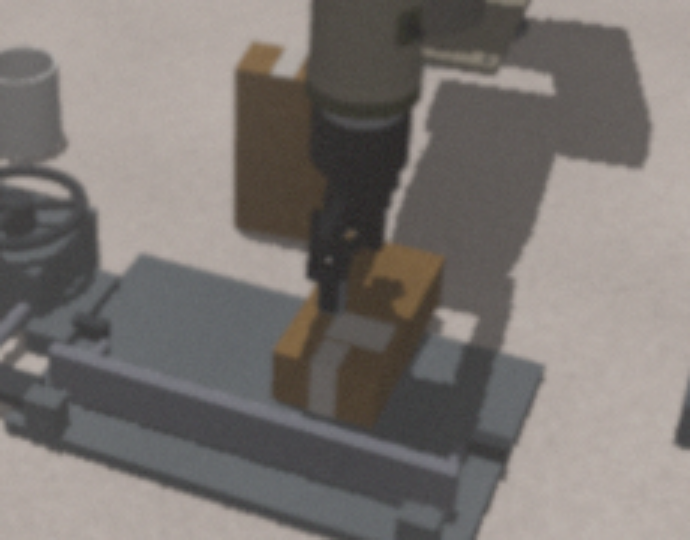

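The crop shows the first carton already lying flat on the deck. Now the second one.

```bash
python3 -m pendant '[[1,0,0,-46,0],[1,0,0,-46,0],[1,0,0,-46,0],[1,-39,26,0,0],[1,-39,26,0,0],[1,-39,26,0,0],[1,-39,26,0,0],[1,-39,26,0,-5],[1,0,0,0,0],[1,0,0,0,0]]'
python3 - <<'E'
from meas import *
st(); im,d=snap('top','top7.png'); W=world('top',d)
print([(x,np.round(tojig(x[1]),1)) for x in rect(W,165,185,(350,600,-170,250),10)+rect(W,62,75,(500,760,-100,250),40)]); print(go(tojig([451.5,-16.1]),136))
E
```

```text
time: 30.6
tool_pos: [452.2, -12.1, 237.6]
tcp_rot: [180.0, -0.1, 2.3]
ft_force: [0.6, 1.1, -0.4]
finger_gap: 85.5
t 30.6 jig [-118.3  -91.7] z 237.6 yaw 2.25 F [ 0.6  1.1 -0.4] gap 85.5
[((np.int32(26), [429.5, 15.3, 176.4], 20, 12, 88.5), array([-142.3,  -65.4])), ((np.int32(1253), [622.6, 110.9, 66.9], 176, 88, -3.5), array([45.9, 39.5]))]
[ -1.9   4.3 101.7]
```

```bash
python3 -m pendant '[[1,-2,4.5,0,0],[1,0,0,35,0],[1,0,0,35,0],[1,0,0,32,0],[1,0,0,0,0],[0,0,0,0,0],[0,0,0,0,0],[0,0,0,0,0],[0,0,0,0,0],[0,0,0,0,0]]' 30
python3 -m pendant '[[0,0,0,-2,5],[0,10,0,0,0],[0,20,-5,0,0],[0,20,-5,0,0],[0,20,-5,0,0],[0,12,-5,0,0],[0,0,0,0,0],[0,0,0,0,0]]'
python3 - <<'E'
from meas import *
st()
E
```

```text
time: 31.65
tool_pos: [452.5, -16.6, 137.5]
tcp_rot: [180.0, -0.3, 2.4]
ft_force: [-0.2, -0.5, 6.7]
finger_gap: 51.6
time: 32.45
tool_pos: [534.4, -0.2, 137.4]
tcp_rot: [-180.0, -0.1, -2.6]
ft_force: [1.7, 1.0, -1.2]
finger_gap: 51.5
t 32.5 jig [-36.7 -75.8] z 137.4 yaw -2.55 F [ 1.7  1.  -1.2] gap 51.5
```

```bash
python3 -m pendant '[[0,9,0,0,0.3],[0,0,0,0,0]]'; python3 -m pendant '[[0,3,0,1,0],[0,0,0,0,0]]';python3 -m pendant '[[0,2,0,0,0],[0,0,0,0,0]]';python3 -m pendant '[[0,2,0,0,0],[0,0,0,0,0]]'
python3 - <<'E'
from meas import *
st()
E
```

```text
time: 32.65
tool_pos: [542.9, -0.8, 137.3]
tcp_rot: [-180.0, -0.0, -2.9]
ft_force: [1.4, 0.5, -0.4]
finger_gap: 51.6
time: 32.85
tool_pos: [544.9, -0.8, 137.4]
tcp_rot: [-180.0, 0.1, -2.9]
ft_force: [-6.9, 1.2, 13.6]
finger_gap: 51.8
time: 33.05
tool_pos: [547.1, -1.0, 137.4]
tcp_rot: [-180.0, 0.0, -2.9]
ft_force: [-6.2, 1.9, 10.8]
finger_gap: 51.9
time: 33.25
tool_pos: [547.9, -0.9, 137.4]
tcp_rot: [-180.0, 0.2, -2.9]
ft_force: [-12.2, 0.5, 16.9]
finger_gap: 51.8
t 33.2 jig [-23.2 -75.9] z 137.4 yaw -2.92 F [-12.2   0.5  16.9] gap 51.8
```

```bash
python3 -m pendant '[[0,-1,0,-1,0],[1,0,0,0,0],[1,0,0,0,0],[1,0,0,0,0],[1,0,0,0,0],[1,10,0,0,0],[1,6,0,0,0],[1,8,0,1,0],[1,8,0,2,0],[1,0,0,0,0]]'
python3 -m pendant '[[1,8,0,2,0],[1,8,0,2,0],[1,8,0,2,0],[1,8,0,5,0],[1,8,0,5,0],[1,5,0,5,0],[1,5,0,5,0],[1,6,0,1,0],[1,6,0,1,0],[1,4,0,6,0]]'
python3 -m pendant '[[1,0,0,-46,0],[1,0,0,-46,0],[1,0,0,-46,0],[1,-40,40,0,0],[1,-40,40,0,0],[1,-40,40,0,0],[1,0,0,0,0]]'
python3 - <<'E'
from meas import *
st(); im,d=snap('top','top8.png'); W=world('top',d)
print([(x,np.round(tojig(x[1]),1)) for x in rect(W,63,78,(500,760,-200,250),40)])
print([(x,np.round(tojig(x[1]),1)) for x in rect(W,135,160,(550,800,-330,-130),10)])
im2,_=snap('scene'); cv2.imwrite('pics/m8.png',np.vstack([cv2.resize(im[110:260,220:460],(640,400)),cv2.resize(im2[190:330,200:520],(640,200))]))
E
```

```text
time: 34.25
tool_pos: [581.4, -2.6, 133.5]
tcp_rot: [-180.0, 0.0, -2.9]
ft_force: [0.3, 0.1, 0.8]
finger_gap: 85.3
time: 35.25
tool_pos: [647.5, -6.0, 100.7]
tcp_rot: [180.0, -0.1, -2.9]
ft_force: [-0.2, -0.1, 0.2]
finger_gap: 85.7
time: 35.95
tool_pos: [531.3, -109.7, 237.2]
tcp_rot: [179.9, 0.2, -3.2]
ft_force: [0.7, -0.2, -0.2]
finger_gap: 85.6
t 36.0 jig [ -34.5 -185.3] z 237.2 yaw -3.15 F [ 0.7 -0.2 -0.2] gap 85.6
[((np.int32(1376), [622.4, 110.4, 66.8], 177, 88, -2.8), array([45.8, 39. ])), ((np.int32(1371), [616.1, -3.5, 66.9], 177, 88, -3.1), array([ 45. , -75.1]))]
[]
```

View pics/m8.png

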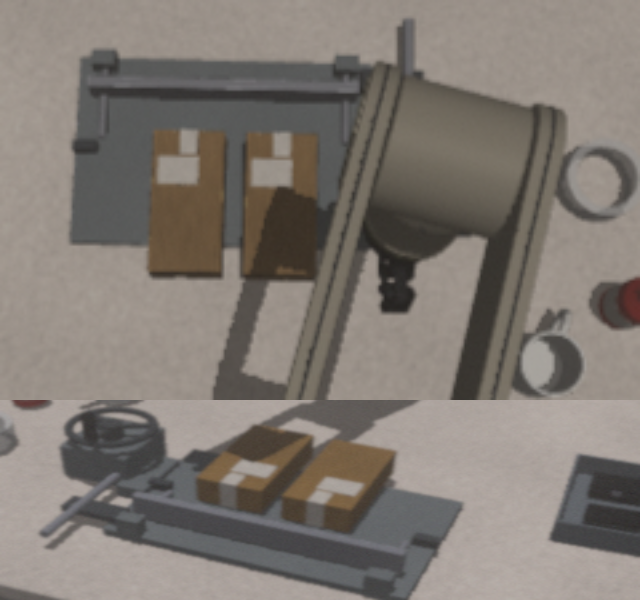

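Both cartons lie flat, labels up and aligned, the fence is back, and the cases are in the tray. Next I go back to the crank and wind forward clockwise.

```bash
python3 -m pendant '[[1,40,22,0,0],[1,40,22,0,0],[1,40,22,0,0],[1,38,21,0,0],[1,0,0,0,0],[1,0,0,0,0]]'
python3 - <<'E'
from meas import *
st(); print(go([124,-272],112)); im,d=optics.snapshot('top')
print([(x['score'],tojig(x['at']),x['at'][2]) for x in optics.search_frame('scene','crank_mid')]);print([(x,np.round(tojig(x[1]),1)) for x in rect(world('top',d),135,160,(550,800,-330,-130),6)])
a0=2.0
for k in range(12):
    a=np.radians(a0-30*k); b=np.radians(a0-30*(k+1)); print([0,round(50*(np.cos(b)-np.cos(a)),1),round(-50*(np.sin(b)-np.sin(a)),1),0,0],end=',')
E
```

```text
time: 36.65
tool_pos: [689.3, -200.6, 235.1]
tcp_rot: [-179.9, 0.2, -2.9]
ft_force: [0.3, 0.1, 0.3]
finger_gap: 85.4
t 36.6 jig [ 127.7 -268.4] z 235.1 yaw -2.89 F [0.3 0.1 0.3] gap 85.4
[ -3.3   3.8 123.1]
[]
[((np.int32(31), [684.5, -202.3, 148.7], 16, 15, 40.5), array([ 123.1, -270.3]))]
[0, np.float64(-5.8), np.float64(25.2), 0, 0],[0, np.float64(-17.7), np.float64(18.9), 0, 0],[0, np.float64(-24.8), np.float64(7.6), 0, 0],[0, np.float64(-25.2), np.float64(-5.8), 0, 0],[0, np.float64(-18.9), np.float64(-17.7), 0, 0],[0, np.float64(-7.6), np.float64(-24.8), 0, 0],[0, np.float64(5.8), np.float64(-25.2), 0, 0],[0, np.float64(17.7), np.float64(-18.9), 0, 0],[0, np.float64(24.8), np.float64(-7.6), 0, 0],[0, np.float64(25.2), np.float64(5.8), 0, 0],[0, np.float64(18.9), np.float64(17.7), 0, 0],[0, np.float64(7.6), np.float64(24.8), 0, 0],
```

```bash
python3 -m pendant '[[1,-3,3,40,0],[1,0,0,42,0],[1,0,0,41,0],[1,0,0,0,0],[0,0,0,0,0],[0,0,0,0,0],[0,0,0,0,0],[0,0,0,0,0],[0,0,0,0,0]]' 60
python3 - <<'E'
from meas import *
st()
E
python3 -m pendant '[[0,0,0,-3,0],[0,-5.8,25.2,0,0],[0,-17.7,18.9,0,0],[0,-24.8,7.6,0,0],[0,-25.2,-5.8,0,0],[0,-18.9,-17.7,0,0],[0,-7.6,-24.8,0,0],[0,0,0,0,0]]'
python3 - <<'E'
from meas import *
st(); im,d=optics.snapshot('top'); R_=rect(world('top',d),57,62.5,(660,800,-200,250)); print(R_,[tojig(x[1]) for x in R_])
E
```

```text
time: 37.65
tool_pos: [687.0, -204.7, 117.4]
tcp_rot: [179.9, -0.3, -2.9]
ft_force: [-1.4, -0.2, -1.0]
finger_gap: 16.2
t 37.6 jig [ 125.7 -272.5] z 117.4 yaw -2.93 F [-1.4 -0.2 -1. ] gap 16.2
time: 38.45
tool_pos: [586.6, -199.3, 117.7]
tcp_rot: [-179.9, -0.2, -2.8]
ft_force: [13.5, 0.8, -11.6]
finger_gap: 16.3
t 38.5 jig [  25.1 -272.1] z 117.7 yaw -2.82 F [ 13.5   0.8 -11.6] gap 16.3
[(np.int32(28), [766.9, 217.0, 61.1], 30, 12, 88.2), (np.int32(126), [762.6, 113.7, 60.4], 143, 15, 88.2), (np.int32(96), [756.5, -19.2, 60.2], 116, 16, 86.9)] [array([184.87048697, 152.51296026]), array([185.6218018 ,  49.12623226]), array([186.02121877, -83.91308699])]
```

```bash
python3 -m pendant '[[0,5.8,-25.2,0,0],[0,17.7,-18.9,0,0],[0,24.8,-7.6,0,0],[0,25.2,5.8,0,0],[0,18.9,17.7,0,0],[0,7.6,24.8,0,0],[0,-5.8,25.2,0,0],[0,-17.7,18.9,0,0],[0,-24.8,7.6,0,0],[0,-25.2,-5.8,0,0]]'
python3 -m pendant '[[0,-18.9,-17.7,0,0],[0,-7.6,-24.8,0,0],[0,5.8,-25.2,0,0],[0,17.7,-18.9,0,0],[0,24.8,-7.6,0,0],[0,25.2,5.8,0,0],[0,18.9,17.7,0,0],[0,7.6,24.8,0,0],[0,0,0,0,0]]'
python3 - <<'E'
from meas import *
st(); im,d=optics.snapshot('top'); R_=rect(world('top',d),57,62.5,(660,800,-200,250)); print([tojig(x[1]) for x in R_])
E
```

```text
time: 39.5
tool_pos: [609.5, -245.1, 117.6]
tcp_rot: [-179.8, -0.1, -3.0]
ft_force: [17.2, 22.9, -2.2]
finger_gap: 15.8
time: 40.4
tool_pos: [686.3, -207.2, 117.7]
tcp_rot: [179.9, -0.1, -3.0]
ft_force: [7.9, -2.7, -4.5]
finger_gap: 15.9
t 40.4 jig [ 125.1 -275.1] z 117.7 yaw -3.04 F [ 7.9 -2.7 -4.5] gap 15.9
[array([155.86323551, 135.57574199]), array([155.68570237,  18.42721028]), array([ 155.7273806 , -117.53307165])]
```

```bash
python3 -m pendant '[[0,-5.8,25.2,0,0],[0,-17.7,18.9,0,0],[0,-24.8,7.6,0,0],[0,-25.2,-5.8,0,0],[0,-18.9,-17.7,0,0],[0,-7.6,-24.8,0,0],[0,5.8,-25.2,0,0],[0,17.7,-18.9,0,0]]'
python3 -m pendant '[[0,12.4,-3.8,0,0],[0,12.4,-3.8,0,0],[0,12.6,2.9,0,0],[0,12.6,2.9,0,0],[0,9.5,8.8,0,0],[0,9.4,8.9,0,0],[0,5,12,0,0],[0,0,0,0,0]]'
python3 - <<'E'
from meas import *
st(); im,d=optics.snapshot('top'); W=world('top',d);R_=rect(W,57,62.5,(660,800,-200,250)); print([tojig(x[1]) for x in R_])
print([(x,np.round(tojig(x[1]),1)) for x in rect(W,63,78,(500,760,-200,250),40)])
E
```

```text
time: 41.25
tool_pos: [609.9, -159.4, 117.7]
tcp_rot: [179.9, 0.0, -3.0]
ft_force: [8.3, -16.9, -11.8]
finger_gap: 16.4
time: 42.05
tool_pos: [685.3, -191.6, 117.8]
tcp_rot: [-180.0, -0.2, -2.9]
ft_force: [12.2, 1.1, -6.7]
finger_gap: 16.2
t 42.0 jig [ 123.3 -259.5] z 117.8 yaw -2.95 F [12.2  1.1 -6.7] gap 16.2
[array([135.9830643 , 108.07176423]), array([136.26960397, -18.56542578]), array([ 136.51610792, -117.77182294])]
[((np.int32(1409), [622.8, 108.2, 66.9], 189, 98, -6.1), array([46.3, 36.8])), ((np.int32(1389), [619.1, -4.1, 67.0], 188, 91, -4.1), array([ 48. , -75.5])), ((np.int32(83), [666.8, -182.3, 70.2], 36, 29, -16.1), array([ 104.4, -251.2]))]
```

```bash
python3 -m pendant '[[0,1,9,0,0],[0,0,0,0,0]]';python3 -m pendant '[[0,0,6,0,0],[0,0,0,0,0]]';python3 -m pendant '[[0,-1,6,0,0],[0,0,0,0,0]]'
```

```text
time: 42.3
tool_pos: [686.3, -200.3, 117.8]
tcp_rot: [-180.0, -0.3, -2.9]
ft_force: [16.6, -1.0, -10.3]
finger_gap: 16.4
time: 42.5
tool_pos: [686.3, -204.8, 117.8]
tcp_rot: [-179.9, -0.3, -2.9]
ft_force: [18.7, 4.3, -9.3]
finger_gap: 16.2
time: 42.7
tool_pos: [686.1, -205.4, 117.8]
tcp_rot: [-179.5, -0.4, -2.7]
ft_force: [21.3, 22.3, -8.1]
finger_gap: 16.3
```

```bash
python3 -m pendant '[[0,-4,-4,0,0],[0,0,0,0,0]]'; python3 -m pendant '[[1,0,0,0,0],[1,0,0,0,0],[1,0,0,0,0],[1,0,0,-45,0],[1,0,0,-45,0],[1,0,0,-45,0],[1,-35,40,0,0],[1,-35,40,0,0],[1,-40,40,0,0],[1,0,0,0,0]]'
python3 - <<'E'
from meas import *
st(); im,d=snap('top'); W=world('top',d);R_=rect(W,57,62.5,(660,800,-200,250)); print([tojig(x[1]) for x in R_])
print([(x,np.round(tojig(x[1]),1)) for x in rect(W,64,78,(500,705,-100,250),40)])
print([(x,np.round(tojig(x[1]),1)) for x in rect(W,135,160,(550,800,-330,-130),6)])
# top edge of each carton vs fence: profile along jig x
Wj=np.dstack([(W[...,:2]-J0)@JR,W[...,2]])
for y in (0,20,39,60,78,-36,-55,-75,-95,-114):
    m=(abs(Wj[...,1]-y)<3)&(Wj[...,0]>90)&(Wj[...,0]<150)
    P=Wj[m]; c=P[P[:,2]>64]; print(y,'carton max x',np.round(c[:,0].max(),1) if len(c) else None,end='; ')
im2,_=snap('scene'); cv2.imwrite('pics/m9.png',np.vstack([cv2.resize(im[110:260,220:460],(640,400)),cv2.resize(im2[190:330,200:520],(640,200))]))
E
```

```text
time: 42.9
tool_pos: [685.6, -204.9, 118.0]
tcp_rot: [-179.9, -0.9, -2.8]
ft_force: [42.1, 5.7, -23.0]
finger_gap: 16.3
time: 43.9
tool_pos: [567.0, -318.3, 253.4]
tcp_rot: [179.9, 0.1, -3.3]
ft_force: [0.6, -0.8, 0.1]
finger_gap: 85.2
t 43.9 jig [  11.4 -391.9] z 253.4 yaw -3.3 F [ 0.6 -0.8  0.1] gap 85.2
[array([135.60535259, 128.07719684]), array([133.57352974,  14.04180016]), array([ 135.88524354, -137.62634409])]
[((np.int32(1282), [617.5, 110.6, 67.1], 176, 88, -2.8), array([40.8, 38.9])), ((np.int32(1275), [613.8, -3.8, 67.2], 180, 89, -2.4), array([ 42.7, -75.5]))]
[((np.int32(32), [684.7, -202.8, 148.1], 17, 15, -43.1), array([ 123.3, -270.8]))]
0 carton max x 127.0; 20 carton max x 126.8; 39 carton max x 139.7; 60 carton max x 128.7; 78 carton max x 135.2; -36 carton max x 134.7; -55 carton max x 138.5; -75 carton max x 132.4; -95 carton max x 132.3; -114 carton max x 133.1;
```

View pics/m9.png

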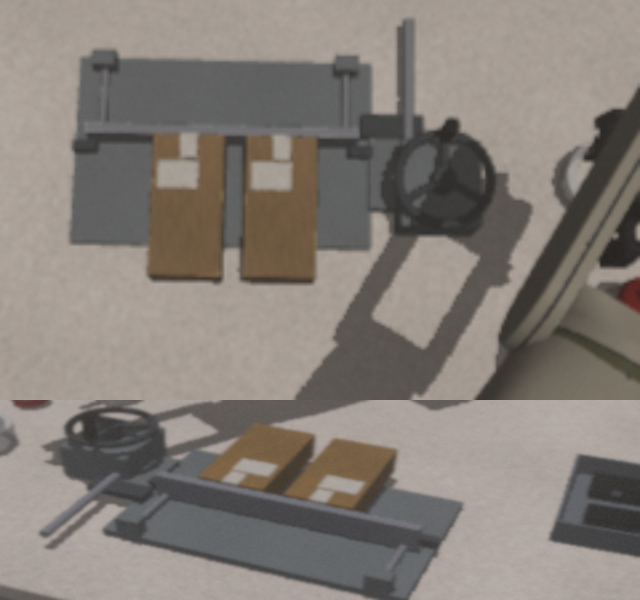

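The crank is back at exactly its fully-back angle, which is three turns. The fence has travelled 59.8 mm of 60, and both cartons rest against it. The hand is clear, so I hand in.

```bash
python3 -c "
from bench import hand_in; print(hand_in())"
```

```text
the job is handed in; nothing more can be done
None
```

The squaring jig is ready and the job is handed in, at about 44 s of the 210 s allowed. Only two cartons and two bit cases were there.

**What I did**
- **Fence back:** I wound it back until the wheel was hard against its end. The grip came off the crank near the end, so I gripped it again and checked by pushing. The crank did not give.
- **Bit cases:** both are in the grey tray; I measured them there.
- **Cartons:** I slid each against the deck's near edge and tipped it backwards between the open fingers. The first was already flat when I looked, so it was probably not supported all the way down. I did not watch the second.
- **Fence forward:** I wound it three turns forward until the crank met its stop.

**Last checks**
- **Fence:** it travelled about 59.8 mm of its 60 mm, and the crank ended at the same angle as when fully back.
- **Cartons:** both lie flat with labels up. The fence moved them about 5 mm and 2 mm towards the robot. They lie at -2.8° and -2.4°, against the jig's -2.8°, with a gap of about 26 mm between them.
- **Robot:** the hand was well clear of everything at the end.

**What was less certain**
- **Top ends:** the depth picture was too noisy to show a gap at the carton tops. That they sit squarely rests on the carton angles, the push and the picture.
- **Force:** the wrist force briefly reached about 64 N while I pressed the crank against its back stop, below the 120 N limit.
- **Oil bottle, tape roll and mug:** I never went near them, but I did not measure them again at the end.

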